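# Sort the vacuum-line parts into their holders

### The job

Put the five loose parts of the vacuum line away into the three holders on the left of the bench. Lay the steel tube in either groove of the ribbed rest, centred along it and lying still; stand the conical reducer in the larger bay of the aluminium tray and the straight nipple in its smaller bay; and stand the lidded jar and the flat tin in the round wells of the wooden block, one in each, in either order. Everything ends the right way up and flat on the floor of its place, and let go of.

Things in the scene. Friction and masses are not known exactly. Their poses are not given: they have to be found in the camera images.
- tube: Plain bare steel tube, 25 mm in diameter and 100 mm long, 0.12 kg, dark at both ends, lying on the bench (it can roll). Origin at its middle, on its axis (12.5 mm above the bench); its x axis runs along the tube.
- nipple: Straight metal pipe nipple standing upright, 60 mm high: a 28 mm tube with a round 40 mm flange, 8 mm thick, at each end. 0.14 kg. Origin at the centre of its underside, z up.
- reducer: Conical metal reducer standing upright, 45 mm high: a 55 mm flange 10 mm thick at the foot, a cone that narrows upward, and a 30 mm flange at the top (from about 32 to 45 mm). 0.13 kg. Origin at the centre of its underside, z up.
- jar: Round white jar with a black screw lid (closed), 70 mm high; body 52 mm, lid 54 mm in diameter (the top 14 mm). About 0.08 kg. Origin at the centre of its underside, z up.
- grease_tin: Flat round tin with a closed lid and a yellow label on top, 24 mm high; lid 56 mm in diameter (the top 10 mm), body 54 mm. About 0.12 kg. Origin at the centre of its underside, z up.
- ribbed_rest: Fixed rest: dark steel plate 100 x 112 mm, 5 mm high, with two grey plastic zigzag ribs (8 mm thick, across x at x = -32 and +32 mm, open between them). They form two 90-degree V grooves along x at y = -18 and +18 mm, bottoms 16 mm and crests 34 mm above the bench; a seated tube has its axis 33.7 mm above the bench. Origin: centre of its underside.
- fittings_tray: Fixed open aluminium tray, 135 x 78 mm outside, dark-lined floor 3 mm above the bench, walls 3 mm thick and 14 mm high. A cross wall divides it into a larger bay (72 x 72 mm, centre at x = -28.5 mm, y = 0) and a smaller bay (54 mm along x, 72 mm along y, centre at x = +37.5 mm, y = 0). Origin at the centre of its underside.
- well_block: Fixed light wooden block 158 x 82 mm, 12 mm high, with two round flat dark-lined wells, each 71 mm in diameter and 8 mm deep (well floor 4 mm above the bench), centres at x = -38 and +38 mm, y = 0. Origin at the centre of its underside.
- parts_case: Not to be moved: open blue parts case fixed on the bench, about 150 x 205 mm (longer along y) and 41 mm high. One part may stand close in front of it (on the robot's side); there the fingers have room only when they close along y. Origin at the centre of its underside.
There are look-alikes about, which are no part of the job. Leave any orange look-alike of the jar alone.

How it is judged:
At the end, for the whole second after the job is handed in: Tube seated in a groove (2.5 mm in height, 5 across, 15 along, 0.1 rad); reducer in the larger, nipple in the smaller bay (10 and 9 mm along x, 18 along y); jar and tin one in each well (10 mm); these four upright within 0.1 rad, on their floors within 2.5 mm; all at rest (z of tube in the frame of ribbed_rest between 0.0312 and 0.0362 m and x of tube in the frame of ribbed_rest between -0.015 and 0.015 m and (y of tube in the frame of ribbed_rest between -0.023 and -0.013 m or y of tube in the frame of ribbed_rest between 0.013 and 0.023 m) and angle between the x axis of tube and the x axis of ribbed_rest, either way round below 0.1 rad and x of reducer in the frame of fittings_tray between -0.0385 and -0.0185 m and y of reducer in the frame of fittings_tray between -0.018 and 0.018 m and z of reducer in the frame of fittings_tray between 0.0005 and 0.0055 m and angle between each of reducer, nipple, jar, grease_tin's own z axis and vertical below 0.1 rad and x of nipple in the frame of fittings_tray between 0.0285 and 0.0465 m and y of nipple in the frame of fittings_tray between -0.018 and 0.018 m and z of nipple in the frame of fittings_tray between 0.0005 and 0.0055 m and (x of jar in the frame of well_block between -0.048 and -0.028 m or x of jar in the frame of well_block between 0.028 and 0.048 m) and y of jar in the frame of well_block between -0.01 and 0.01 m and z of jar in the frame of well_block between 0.0015 and 0.0065 m and (x of grease_tin in the frame of well_block between -0.048 and -0.028 m or x of grease_tin in the frame of well_block between 0.028 and 0.048 m) and y of grease_tin in the frame of well_block between -0.01 and 0.01 m and z of grease_tin in the frame of well_block between 0.0015 and 0.0065 m and linear speed of each of tube, nipple, reducer, jar, grease_tin below 0.02 m/s); the robot touches nothing.
It also fails if it takes over 141 s, if anything falls off the work surface, if the arm or the gripper's body presses on something with over 40 N, if the wrist force passes 120 N, or if a joint passes its speed limit or range.

### The arm

A 7-joint arm with a two-finger parallel gripper is mounted at the origin on a cart in front of the work surface, level with it; the furniture and walls round the work are solid. World frame = base frame: x ahead of the robot, y to its left, z up, the work surface at z = 0. Lengths are in m, angles in rad, forces in N, time in s.
With the tool pointing down it reaches from about 0.425 to 0.875 m from the base axis. Payload 4.7 kg.
Tool frame: the origin (TCP) lies midway between the tips of the shut fingers; the grasp point (between the pads) lies 19 mm behind it; z points along the fingers, y is the line along which they close (so a half turn about z gives the same grasp; the last joint's range is limited). The gripper opens to 87 mm and grips with 3 to 60 N. Pads are 19 mm wide; open, the fingers measure 117 mm over their backs; the gripper's body (75 mm by 190 mm) begins 51 mm behind the grasp point.
Start: joints at [1.135, 0.321, -0.07, 1.45, 0.023, 1.371, -0.057], TCP at [0.283, -0.585, 0.223] pointing down, gripper open.
Joint ranges: [-2.86, 2.86], [-0.3, 2.09], [-1.38, 1.24], [0.06, 2.45], [-1.56, 4.7], [0.09, 2.05], [-2.69, 2.69]. Speed limits (rad/s): [2.57, 2.57, 3.14, 3.14, 3.14, 3.14, 3.14].

### API

Orientations are given as a rotation vector (axis times angle).
In Python, from bench import ctrl gives the robot as it stands. The module is installed in compiled form; this text tells all that it offers.
- The arm moves only by the shell command python3 -m handwheel 'ROWS' [FORCE]. ROWS is JSON, a list of rows, each a list of 7 numbers: the finger opening in m, from 0 to 0.087, then the shift along the tool's x, y, z in m, then the turn, a rotation vector about the tool's x, y, z in degrees. A call has 1 to 12 rows; each row shifts and turns the commanded pose from where the row before left it, along the tool's axes as they then stand; what a row does not reach is not made up. A row lasts 1/8 s, in which the tool goes at most 62.5 mm and 10.7 degrees, less where a joint would pass 70% of its speed; a pose out of reach is approached as far as the arm can. A call is refused whole if a number of a shift passes 0.0625 or a number of a turn 10.7, either way. A call with a gripper value outside its range is refused whole. The fingers move at their own pace and stop on an object; FORCE is the grip in N (left out, the last holds). Time passes only in rows, so rows that do not move let the fingers close. It gives the time, the measured TCP pose, the force, the opening and the grip force at its end, in the units of the state.
- ctrl.get_state(): the state, without advancing time (a new reading comes with each control period).
- ctrl.get_image(name): name is "scene" or "top"; returns (picture, depth): 400x640x3 uint8, blue, green, red; 400x640 float32, m along the optical axis (not along the pixel's ray), 0 where there is no reading.
- ctrl.camera_info(name): a dict with "intrinsics" (3x3 intrinsics, pixels), "R" (3x3) and "t" (3): a world point X has camera coordinates R X + t. Camera axes: x right, y down, z forward; pixel columns grow to the right and rows downward; lengths in m; the calibration is good to about 2 mm. A picture is of the moment at which its call begins. camera_info takes no time and is no camera call.
- ctrl.close_job(): hands the job in; it is judged then, once.
The state is a dict: "time": time; "joint_positions": joint angles; "qd": joint speeds; "joint_torque": joint torques, N m; "position": TCP position; "tool_rot": TCP orientation; "ft_force": force on the tool from outside, world axes, zero at the start; "torque": the same for the moment, N m; "grip_width": opening from 0.0 (shut) to 1.0 (fully open); "grip_force": force on a finger pad.
Only numpy, scipy, OpenCV 4.12 (cv2) and the standard library are available. Lean on these libraries where they do the work, as an engineer would, in place of code of your own. Each camera call takes 0.05 s, during which the arm holds its last target. There are 200 camera calls.

## Working session

There is one attempt and no reset: what is moved stays moved. The work goes in short steps, Python scripts to look and compute and a shell command to move; the robot and the scene stay as the last step left them, time stands still between calls to the robot, and variables do not carry over. Pictures are saved under pics/ and viewed, at most 14 in all, crops included, and the job is handed in when it is done.

```bash
mkdir -p pics; cat > h.py <<'E'
from bench import ctrl
import numpy as np, cv2
from scipy.spatial.transform import Rotation as Ro
def grab(n,tag):
    im,d=ctrl.get_image(n); cv2.imwrite(f'pics/{tag}.png',im); np.savez(f'{tag}.npz',im=im,d=d); return im,d
def cam(n):
    c=ctrl.camera_info(n); return np.array(c['intrinsics']),np.array(c['R']),np.array(c['t'])
def ray(n,u,v,z):
    K,R,t=cam(n); o=-R.T@t; r=R.T@np.linalg.inv(K)@np.array([u,v,1.]); return o+r*(z-o[2])/r[2]
def pts(n,d):
    K,R,t=cam(n); v,u=np.mgrid[:d.shape[0],:d.shape[1]]
    c=np.stack([u,v,np.ones_like(u)],-1)@np.linalg.inv(K).T*d[...,None]
    return (c-t)@R
def proj(n,X):
    K,R,t=cam(n); p=K@(R@np.array(X)+t); return p[:2]/p[2]
E
python3 - <<'E'
from h import *
for n in('scene','top'):
    grab(n,n+'0'); K,R,t=cam(n); print(n,K.round(1).tolist(),(-R.T@t).round(3),R.round(2).tolist())
s=ctrl.get_state();print(s['time'],s['position'],s['tool_rot'],s['grip_width'],Ro.from_rotvec(s['tool_rot']).as_matrix().round(3))
E
```

```text
scene [[504.6, 0.0, 317.0], [0.0, 504.6, 196.2], [0.0, 0.0, 1.0]] [ 0.954 -1.139  1.278] [[0.95, 0.31, 0.02], [0.23, -0.67, -0.7], [-0.21, 0.67, -0.71]]
top [[412.3, 0.0, 320.7], [0.0, 412.3, 199.2], [0.0, 0.0, 1.0]] [0.48  0.041 1.18 ] [[0.02, -1.0, 0.01], [-0.99, -0.02, -0.12], [0.12, -0.01, -0.99]]
0.1 [ 0.28233201 -0.58493094  0.22156373] [-3.06087581e+00 -7.00204427e-01  7.48100403e-04] 0.9994891637449553 [[ 0.901  0.435 -0.001]
 [ 0.435 -0.901  0.002]
 [-0.    -0.002 -1.   ]]
```

View pics/top0.png

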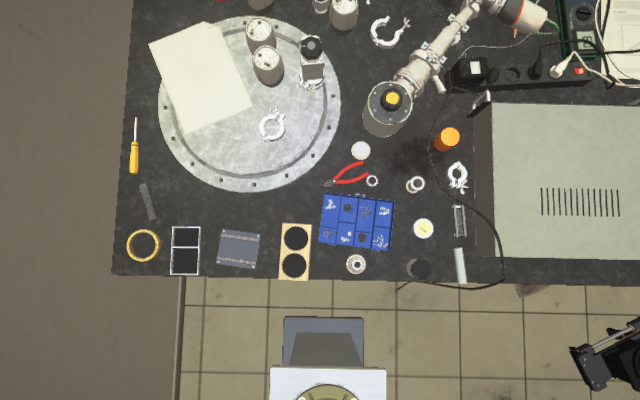

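View pics/scene0.png

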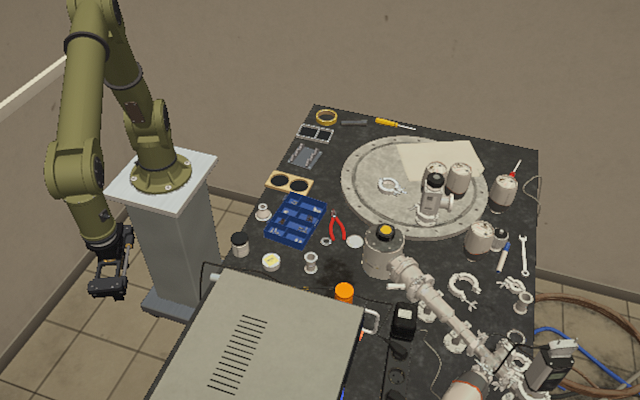

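The top view shows the tray at (185,250), rest at (238,248), well block at (295,250) and blue case at (357,222). The reducer is at (355,264), jar at (420,268), tin at (423,228) and nipple at (416,185). There are two tube candidates, at (460,265) and (459,220). The orange jar at (447,139) is a decoy. I'll enlarge the area to confirm.

```bash
python3 - <<'E'
from h import *
a=cv2.imread('pics/top0.png')[120:290,330:500]; b=cv2.imread('pics/scene0.png')[195:295,195:365]
a=cv2.resize(a,None,fx=3.4,fy=3.4,interpolation=cv2.INTER_CUBIC);cv2.imwrite('pics/c1.png',a)
c=cv2.imread('pics/top0.png')[215:285,120:320];cv2.imwrite('pics/c2.png',cv2.resize(c,None,fx=4,fy=4,interpolation=cv2.INTER_CUBIC))
P=pts('top',np.load('top0.npz')['d'])
for u,v in[(460,265),(459,220),(420,268),(423,228),(416,185),(355,264),(355,253),(372,181),(361,150),(185,264),(185,237),(238,248),(295,265),(295,238),(270,250),(330,222),(449,285),(485,150),(480,250)]:print(u,v,P[v,u].round(3))
E
```

```text
460 265 [ 0.442 -0.359  0.025]
459 220 [0.48  0.041 1.18 ]
420 268 [ 0.433 -0.237  0.071]
423 228 [ 0.542 -0.257  0.027]
416 185 [ 0.668 -0.244 -0.001]
355 264 [ 0.437 -0.07  -0.002]
355 253 [ 0.468 -0.069  0.005]
372 181 [ 0.677 -0.117 -0.001]
361 150 [ 0.765 -0.082  0.012]
185 264 [0.427 0.408 0.004]
185 237 [0.503 0.413 0.004]
238 248 [0.475 0.261 0.007]
295 265 [0.431 0.099 0.005]
295 238 [0.507 0.102 0.006]
270 250 [0.48  0.041 1.18 ]
330 222 [0.555 0.003 0.002]
449 285 [ 0.319 -0.593 -0.805]
485 150 [ 0.751 -0.406  0.1  ]
480 250 [ 0.484 -0.407  0.047]
```

View pics/c1.png

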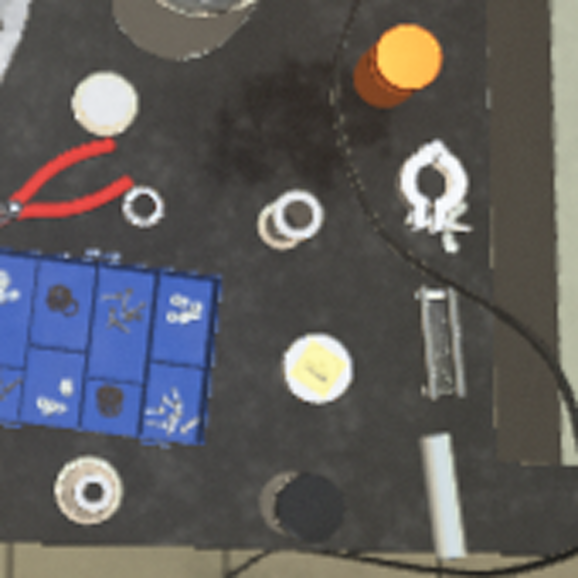

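View pics/c2.png

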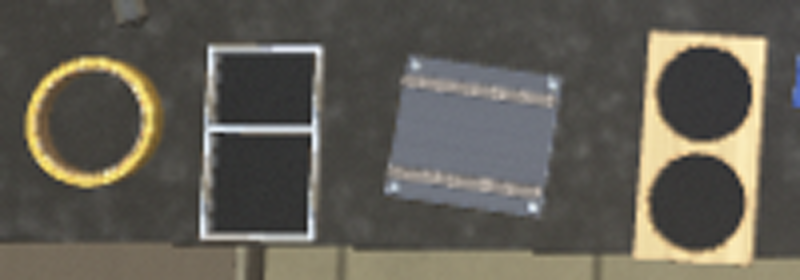

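Named candidates for the tube:
- Top (460,265) is opaque, grey-white, about 36 px (100 mm) long, with its top at 25 mm by depth. It fits the bare steel tube.
- Top (459,220) is see-through glass with no depth return, so it's a decoy.

Crop c1 confirms this. The jar is the black-lidded one (c1 305,505). The nipple is the double-flanged standing part (c1 298,215), not the flat ring (143,206). Next I measure.

```bash
cat > meas.py <<'E'
from h import *
import sys
def blob(n,im,d,c,r,z0,z1):
    P=pts(n,d); m=(d>0)&(np.hypot(P[...,0]-c[0],P[...,1]-c[1])<r)&(P[...,2]>z0)&(P[...,2]<z1)
    return m,P[m]
if __name__=='__main__':
    A={n:np.load(n+'0.npz') for n in('top','scene')}
    for nm,c,z0,z1,r in[('jar',(.43,-.237),.06,.08,.045),('tin',(.542,-.257),.018,.034,.045),('nipple',(.655,-.235),.053,.066,.045),('reducer',(.455,-.07),.036,.05,.035),('redfoot',(.455,-.07),.006,.05,.045),('tube',(.442,-.359),.012,.034,.06),('tray',(.47,.41),.009,.02,.09),('rest',(.475,.261),.012,.04,.075),('restplate',(.475,.261),.003,.04,.085),('block',(.47,.10),.009,.02,.095)]:
        uv={}
        for n in A:
            m,p=blob(n,A[n]['im'],A[n]['d'],c,r,z0,z1)
            if len(p)<4: print(nm,n,'few');continue
            v,u=np.nonzero(m); uv[n]=(u.mean(),v.mean())
            (cx,cy),rad=cv2.minEnclosingCircle(p[:,:2].astype(np.float32)); ra=cv2.minAreaRect(p[:,:2].astype(np.float32))
            print(nm,n,len(p),'mec',round(cx,4),round(cy,4),'R',round(rad,4),'mean',p.mean(0).round(4),'zmed',np.median(p[:,2]).round(4),'z95',np.percentile(p[:,2],95).round(4),'rect',np.round(ra[0],4),np.round(ra[1],3),round(ra[2],1))
        if len(uv)==2:
            M={n:cam(n)[0]@np.c_[cam(n)[1],cam(n)[2]] for n in uv}
            X=cv2.triangulatePoints(M['top'],M['scene'],np.array(uv['top'])[:,None],np.array(uv['scene'])[:,None])
            print('   tri',(X[:3]/X[3]).ravel().round(4))
E
python3 meas.py
```

```text
jar top 330 mec 0.4301 -0.2384 R 0.0269 mean [ 0.4301 -0.2378  0.0708] zmed 0.0707 z95 0.0745 rect [ 0.4305 -0.2379] [0.053 0.052] 3.4
jar scene 204 mec 0.4293 -0.2422 R 0.0298 mean [ 0.4289 -0.2451  0.0685] zmed 0.0688 z95 0.0743 rect [ 0.4275 -0.243 ] [0.052 0.054] 82.5
   tri [ 0.4278 -0.2406  0.0628]
tin top 325 mec 0.5413 -0.2564 R 0.0285 mean [ 0.5412 -0.256   0.0248] zmed 0.0248 z95 0.0286 rect [ 0.5409 -0.2558] [0.053 0.055] 1.2
tin scene 212 mec 0.5396 -0.2596 R 0.0307 mean [ 0.5395 -0.2614  0.023 ] zmed 0.0225 z95 0.0279 rect [ 0.5397 -0.26  ] [0.053 0.059] 21.3
   tri [ 0.5395 -0.2583  0.0189]
nipple top 109 mec 0.6634 -0.232 R 0.0202 mean [ 0.6633 -0.232   0.0605] zmed 0.0608 z95 0.0638 rect [ 0.6627 -0.2317] [0.039 0.039] 14.4
nipple scene 82 mec 0.6602 -0.2349 R 0.0232 mean [ 0.6598 -0.2339  0.0586] zmed 0.0585 z95 0.0631 rect [ 0.6605 -0.2348] [0.037 0.046] 19.1
   tri [ 0.6613 -0.2333  0.0586]
reducer top 72 mec 0.4559 -0.0698 R 0.0332 mean [ 0.4413 -0.071   0.0451] zmed 0.046 z95 0.0486 rect [ 0.4553 -0.0711] [0.028 0.065] 90.0
reducer scene 42 mec 0.4551 -0.0689 R 0
[... 1246 characters left out ...]
med 0.0214 z95 0.032 rect [0.4704 0.2573] [0.117 0.075] 82.8
   tri [0.4695 0.2617 0.0132]
restplate top 1517 mec 0.475 0.261 R 0.0839 mean [0.4739 0.2603 0.0092] zmed 0.0064 z95 0.0286 rect [0.4749 0.2605] [0.164 0.16 ] 38.6
restplate scene 439 mec 0.4751 0.2633 R 0.0835 mean [0.4737 0.2524 0.0113] zmed 0.0079 z95 0.0295 rect [0.4767 0.2643] [0.152 0.158] 80.7
   tri [0.4721 0.2605 0.004 ]
block top 694 mec 0.4682 0.0954 R 0.0911 mean [0.4667 0.1016 0.0128] zmed 0.0127 z95 0.0163 rect [0.467  0.0794] [0.127 0.158] 87.6
block scene 281 mec 0.4698 0.0969 R 0.0915 mean [0.4675 0.0892 0.0126] zmed 0.012 z95 0.0177 rect [0.4701 0.0829] [0.172 0.153] 17.4
   tri [ 4.643e-01  1.015e-01 -1.000e-04]
```

```bash
python3 - <<'E'
from h import *
im=np.load('top0.npz')['im']; hsv=cv2.cvtColor(im,cv2.COLOR_BGR2HSV); g=im.min(2)
def rect(m,roi,z,nm):
    x0,y0,x1,y1=roi; k=np.zeros_like(m); k[y0:y1,x0:x1]=m[y0:y1,x0:x1]
    cs,_=cv2.findContours(k.astype(np.uint8),cv2.RETR_EXTERNAL,cv2.CHAIN_APPROX_NONE); c=max(cs,key=cv2.contourArea)
    w=np.array([ray('top',*p[0],z)[:2] for p in c],np.float32); r=cv2.minAreaRect(w); print(nm,np.round(r[0],4),np.round(r[1],4),round(r[2],1))
rect(g>150,(440,240,475,290),.0125,'tube')
rect(g>140,(165,222,206,280),.014,'tray')
rect((hsv[...,1]>50)&(hsv[...,2]>120),(272,218,316,286),.012,'block')
rect((im[...,0].astype(int)-im[...,2]>8)|(g>95),(212,224,264,274),.005,'rest')
# wells
k=np.zeros(g.shape,np.uint8);k[222:282,276:314]=(im.max(2)<60)[222:282,276:314]
cs,_=cv2.findContours(k,cv2.RETR_EXTERNAL,cv2.CHAIN_APPROX_NONE)
for c in cs:
    if cv2.contourArea(c)>200:
        w=np.array([ray('top',*p[0],.012)[:2] for p in c],np.float32);print('well',cv2.minEnclosingCircle(w))
k=np.zeros(g.shape,np.uint8);k[224:278,168:203]=(im.max(2)<70)[224:278,168:203]
cs,_=cv2.findContours(k,cv2.RETR_EXTERNAL,cv2.CHAIN_APPROX_NONE)
for c in cs:
    if cv2.contourArea(c)>150:
        w=np.array([ray('top',*p[0],.003)[:2] for p in c],np.float32);print('bay',cv2.minAreaRect(w))
from meas import blob
for n in('top','scene'):
    A=np.load(n+'0.npz')
    m,p=blob(n,0,A['d'],(.44,-.07),.022,.036,.05);print('red top',cv2.minEnclosingCircle(p[:,:2].astype(np.float32)),len(p))
    m,p=blob(n,0,A['d'],(.44,-.365),.056,.012,.034)
    p=p[p[:,1]>-.39];print('tube',cv2.minAreaRect(p[:,:2].astype(np.float32)),p[:,0].min(),p[:,0].max())
    m,p=blob(n,0,A['d'],(.475,.261),.07,.029,.04)
    print('crests',len(p),p.round(3).tolist()[:40:2])
    m,p=blob(n,0,A['d'],(.53,-.07),.12,.03,.06);print('case',p.min(0),np.percentile(p[:,0],[1,5]))
E
```

```text
tube [ 0.4399 -0.3647] [0.0987 0.02  ] 6.6
tray [0.4677 0.4075] [0.0611 0.078 ] 3.7
block [0.464  0.1036] [0.1752 0.1198] 1.2
rest [0.4738 0.2622] [0.1125 0.1008] 83.5
well ((0.4317190945148468, 0.10165505856275558), 0.031545158475637436)
well ((0.5072739124298096, 0.09882447868585587), 0.03158436343073845)
bay ((0.4380679726600647, 0.40974342823028564), (0.06685937941074371, 0.06579563021659851), 0.519058346748352)
bay ((0.5028414130210876, 0.41115275025367737), (0.04516224563121796, 0.06523853540420532), 1.2773289680480957)
red top ((0.4374195337295532, -0.07054509967565536), 0.014920922927558422) 66
tube ((0.43969959020614624, -0.3606695234775543), (0.10046704113483429, 0.025739599019289017), 7.71181058883667) 0.3891374101500119 0.4887289763047952
crests 68 [[0.513, 0.297, 0.032], [0.51, 0.296, 0.036], [0.51, 0.292, 0.03], [0.507, 0.296, 0.034], [0.507, 0.291, 0.031], [0.508, 0.258, 0.033], [0.505, 0.264, 0.031], [0.505, 0.255, 0.034], [0.503, 0.256, 0.04], [0.503, 0.25, 0.031], [0.503, 0.221, 0.037], [0.5, 0.25, 0.03], [0.501, 0.222, 0.032], [0.501, 0.216, 0.034], [0.498, 0.224, 0.032], [0.498, 0.217, 0.03], [0.45, 0.302, 0.032], [0.447, 0.301, 0.035], [0.447, 0.296, 0.034], [0.444, 0.305, 0.032]]
case [ 0.42288962 -0.17170706  0.03003072] [0.42558233 0.43086494]
red top ((0.43497127294540405, -0.0730694979429245), 0.015598123893141747) 39
tube ((0.40022560954093933, -0.37168756127357483), (0.027984822168946266, 0.02115805074572563), 7.215795993804932) 0.3870227565402849 0.4139649662673236
crests 24 [[0.447, 0.291, 0.037], [0.442, 0.292, 0.03], [0.441, 0.285, 0.03], [0.504, 0.29, 0.033], [0.441, 0.261, 0.034], [0.438, 0.259, 0.03], [0.442, 0.247, 0.03], [0.504, 0.255, 0.031], [0.432, 0.22, 0.03], [0.496, 0.218, 0.034], [0.502, 0.214, 0.034], [0.497, 0.205, 0.03]]
case [ 0.41969491 -0.17890952  0.03000185] [0.42513189 0.43070386]
```

```bash
python3 - <<'E'
from h import *
for n in('top','scene'):
    A=np.load(n+'0.npz');P=pts(n,A['d']);m=(A['d']>0)&(P[...,1]<-.385)&(P[...,1]>-.6)&(P[...,0]>.33)&(P[...,0]<.8)&(P[...,2]>.03)
    p=P[m]
    for a,b in[(.03,.07),(.07,.11),(.11,.16),(.16,.3)]:
        q=p[(p[:,2]>a)&(p[:,2]<b)]
        if len(q)>20: print(n,a,b,len(q),np.percentile(q[:,0],[0.5,5,50]).round(3),'y',np.percentile(q[:,1],[50,99,99.9]).round(3))
im=np.load('scene0.npz')['im'][215:300,185:300];cv2.imwrite('pics/c3.png',cv2.resize(im,None,fx=5,fy=5,interpolation=cv2.INTER_CUBIC))
im=np.load('scene0.npz')['im'][195:305,70:150];cv2.imwrite('pics/c4.png',cv2.resize(im,None,fx=5,fy=5,interpolation=cv2.INTER_CUBIC))
E
```

```text
top 0.03 0.07 672 [0.384 0.476 0.632] y [-0.406 -0.404 -0.403]
top 0.07 0.11 752 [0.392 0.474 0.633] y [-0.406 -0.404 -0.404]
top 0.11 0.16 10358 [0.469 0.483 0.629] y [-0.496 -0.405 -0.389]
top 0.16 0.3 137 [0.412 0.417 0.468] y [-0.414 -0.399 -0.398]
scene 0.11 0.16 8571 [0.465 0.482 0.637] y [-0.51  -0.408 -0.388]
scene 0.16 0.3 86 [0.411 0.416 0.461] y [-0.419 -0.407 -0.406]
```

View pics/c3.png

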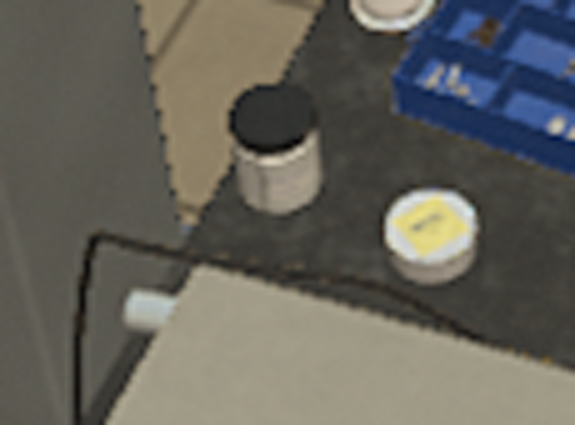

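View pics/c4.png

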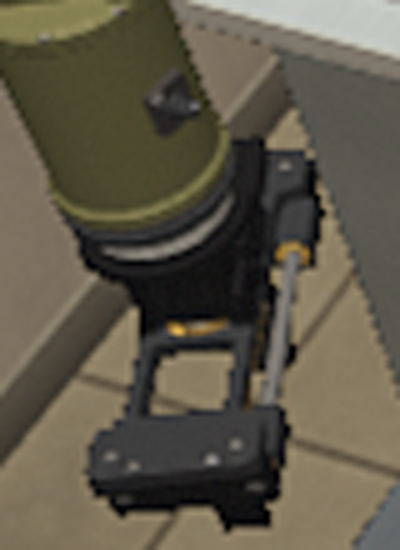

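```bash
python3 - <<'E'
from h import *
s=ctrl.get_state();R=Ro.from_rotvec(s['tool_rot']).as_matrix();p=s['position']
for nm,o in[('tcp',(0,0,0)),('y+',(0,.095,-.075)),('y-',(0,-.095,-.075)),('x+',(.095,0,-.075)),('x-',(-.095,0,-.075)),('fy+',(0,.05,-.01)),('fy-',(0,-.05,-.01))]:
    q=proj('scene',p+R@np.array(o));print(nm,q.round(),'c4',((q-[70,195])*5).round())
for n in('top','scene'):
    A=np.load(n+'0.npz');P=pts(n,A['d']);m=(A['d']>0)&(P[...,1]<-.385)&(P[...,1]>-.45)&(P[...,0]>.33)&(P[...,0]<.48)&(P[...,2]>.155)
    v,u=np.nonzero(m);i=np.argsort(P[m][:,0])[::8];print(n,[(u[j],v[j],P[v[j],u[j]].round(3).tolist(),A['im'][v[j],u[j]].tolist()) for j in i])
E
```

```text
tcp [122. 283.] c4 [262. 441.]
y+ [108. 299.] c4 [192. 518.]
y- [120. 235.] c4 [250. 199.]
x+ [155. 261.] c4 [426. 331.]
x- [ 73. 269.] c4 [ 15. 369.]
fy+ [119. 298.] c4 [243. 514.]
fy- [124. 265.] c4 [270. 348.]
top [(np.int64(503), np.int64(281), [0.41, -0.419, 0.156], [44, 47, 49]), (np.int64(505), np.int64(279), [0.415, -0.419, 0.168], [56, 62, 66]), (np.int64(503), np.int64(276), [0.422, -0.415, 0.166], [59, 69, 72]), (np.int64(505), np.int64(274), [0.427, -0.421, 0.165], [54, 60, 60]), (np.int64(502), np.int64(271), [0.434, -0.416, 0.16], [56, 66, 70]), (np.int64(504), np.int64(269), [0.439, -0.419, 0.164], [52, 59, 59]), (np.int64(502), np.int64(266), [0.446, -0.414, 0.164], [52, 58, 61]), (np.int64(503), np.int64(264), [0.451, -0.416, 0.167], [51, 55, 56]), (np.int64(502), np.int64(261), [0.458, -0.417, 0.16], [47, 52, 54]), (np.int64(500), np.int64(258), [0.465, -0.412, 0.159], [54, 61, 65]), (np.int64(501), np.int64(256), [0.47, -0.412, 0.165], [52, 59, 61]), (np.int64(500), np.int64(253), [0.478, -0.409, 0.166], [78, 89, 90])]
scene [(np.int64(202), np.int64(263), [0.41, -0.425, 0.159], [59, 64, 65]), (np.int64(205), np.int64(262), [0.419, -0.422, 0.164], [39, 45, 48]), (np.int64(207), np.int64(263), [0.428, -0.426, 0.168], [57, 63, 64]), (np.int64(211), np.int64(264), [0.437, -0.422, 0.163], [47, 55, 57]), (np.int64(214), np.int64(264), [0.443, -0.418, 0.16], [36, 39, 40]), (np.int64(217), np.int64(264), [0.452, -0.417, 0.163], [45, 53, 57]), (np.int64(220), np.int64(265), [0.462, -0.418, 0.164], [40, 47, 47]), (np.int64(222), np.int64(267), [0.469, -0.421, 0.162], [53, 62, 67]), (np.int64(226), np.int64(267), [0.479, -0.416, 0.16], [54, 62, 66])]
```

Gripper clearance: the 190 mm body lies along the closing axis. The tube is boxed in by the grey cabinet (y<-.404) and a real cable (y≈-.418, z≈.16), so it goes last. Order: jar, tin, reducer, nipple, tube. Moving now.

```bash
cat > d.py <<'E'
from h import *
import sys
s=ctrl.get_state();R=Ro.from_rotvec(s['tool_rot']).as_matrix();p=np.array(s['position'])
print('t',round(s['time'],2),'pos',p.round(4),'yaw',np.degrees(np.arctan2(R[1,0],R[0,0])).round(2),'z',R[:,2].round(3),'w',round(s['grip_width']*87,1),'F',round(s['grip_force'],1),'ft',np.round(s['ft_force'],1))
if len(sys.argv)>3: print('tool shift',(R.T@(np.array(list(map(float,sys.argv[1:4])))-p)).round(4))
E
python3 -m handwheel '[[0.087,0,0,-0.03,0,0,8.6],[0.087,0,0,-0.02,0,0,8.6],[0.087,0,0,-0.02,0,0,8.6],[0.087,0.025,-0.058,0,0,0,0],[0.087,0.025,-0.058,0,0,0,0],[0.087,0.025,-0.058,0,0,0,0],[0.087,0.025,-0.058,0,0,0,0],[0.087,0.025,-0.058,0,0,0,0],[0.087,0.025,-0.058,0,0,0,0],[0.087,0,0,0,0,0,0]]' 25
python3 d.py 0.430 -0.239 0.043
```

```text
time: 1.35
position: [0.4335, -0.2352, 0.2927]
tool_rot: [-3.14, -0.016, -0.001]
ft_force: [-0.2, -1.1, -0.2]
grip_width: 0.998
grip_force: 0.0
t 1.35 pos [ 0.4335 -0.2352  0.2927] yaw 0.58 z [ 0.001  0.001 -1.   ] w 86.8 F 0.0 ft [-0.2 -1.1 -0.2]
tool shift [-0.0038  0.0041  0.2497]
```

```bash
python3 -m handwheel '[[0.087,-0.004,0.004,0.06,0,0,0],[0.087,0,0,0.06,0,0,0],[0.087,0,0,0.06,0,0,0],[0.087,0,0,0.04,0,0,0],[0.087,0,0,0.02,0,0,0],[0.087,0,0,0.01,0,0,0],[0.087,0,0,0,0,0,0],[0.04,0,0,0,0,0,0],[0.04,0,0,0,0,0,0],[0.04,0,0,0,0,0,0],[0.04,0,0,0,0,0,0],[0.04,0,0,0,0,0,0]]' 25
python3 d.py 0.432 0.1015 0.3
```

```text
time: 2.85
position: [0.4274, -0.2449, 0.0428]
tool_rot: [3.142, -0.0, 0.0]
ft_force: [-0.0, 1.7, 2.5]
grip_width: 0.61
grip_force: 25.0
t 2.85 pos [ 0.4274 -0.2449  0.0428] yaw -0.01 z [ 0. -0. -1.] w 53.1 F 25.0 ft [-0.   1.7  2.5]
tool shift [ 0.0046 -0.3464 -0.2572]
```

```bash
python3 -m handwheel '[[0.04,0,0,-0.05,0,0,0],[0.04,0,0,-0.05,0,0,0],[0.04,0,0,-0.05,0,0,0],[0.04,0.001,-0.058,0,0,0,0],[0.04,0.001,-0.058,0,0,0,0],[0.04,0,-0.058,0,0,0,0],[0.04,0,-0.058,0,0,0,0],[0.04,0,-0.058,0,0,0,0],[0.04,0,-0.05,0,0,0,0],[0.04,0,0,0,0,0,0],[0.04,0,0,0,0,0,0],[0.04,0,0,0,0,0,0]]'
python3 d.py 0.432 0.1015 0.047; sleep 0.1; python3 d.py 0.432 0.1015 0.047
```

```text
time: 4.35
position: [0.4294, 0.0933, 0.1923]
tool_rot: [3.141, -0.005, -0.001]
ft_force: [0.6, 0.1, -1.4]
grip_width: 0.606
grip_force: 25.0
t 4.35 pos [0.4294 0.0933 0.1923] yaw -0.18 z [-0. -0. -1.] w 52.7 F 25.0 ft [ 0.6  0.1 -1.4]
tool shift [ 0.0026 -0.0082  0.1453]
t 4.35 pos [0.4294 0.0933 0.1923] yaw -0.18 z [-0. -0. -1.] w 52.7 F 25.0 ft [ 0.6  0.1 -1.4]
tool shift [ 0.0026 -0.0082  0.1453]
```

```bash
python3 -m handwheel '[[0.04,0.003,-0.008,0.05,0,0,0],[0.04,0,0,0.05,0,0,0],[0.04,0,0,0.03,0,0,0],[0.04,0,0,0,0,0,0],[0.04,0,0,0,0,0,0]]'
python3 d.py 0.432 0.1015 0.0465
python3 - <<'E'
from h import *
im,_=grab('top','top1'); cv2.imwrite('pics/c5.png',cv2.resize(im[190:300,230:340],None,fx=5,fy=5,interpolation=cv2.INTER_CUBIC))
E
```

```text
time: 4.97
position: [0.4335, 0.1025, 0.0637]
tool_rot: [-3.141, 0.003, -0.003]
ft_force: [-0.8, 1.1, -1.2]
grip_width: 0.609
grip_force: 25.0
t 4.97 pos [0.4335 0.1025 0.0637] yaw -0.11 z [ 0.002  0.    -1.   ] w 53.0 F 25.0 ft [-0.8  1.1 -1.2]
tool shift [-0.0015  0.001   0.0172]
```

View pics/c5.png

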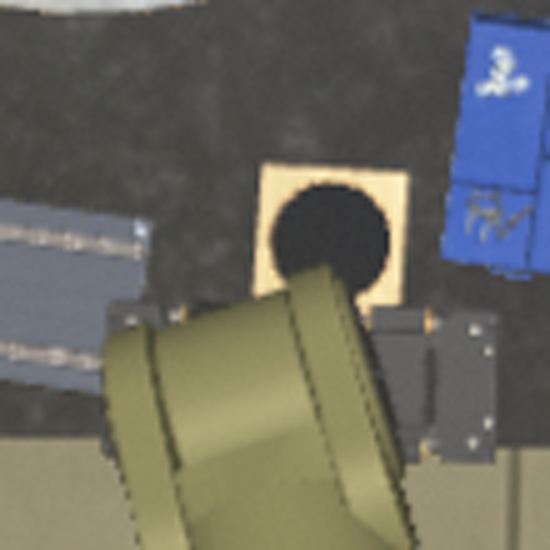

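The arm hides the near well, and the gripper body straddles it symmetrically at about (300,370) in the crop. Lowering and releasing.

```bash
python3 -m handwheel '[[0.04,-0.001,0.001,0.009,0,0,0],[0.04,0,0,0.007,0,0,0],[0.04,0,0,0.001,0,0,0],[0.04,0,0,0,0,0,0]]'
python3 -m handwheel '[[0.08,0,0,0,0,0,0],[0.08,0,0,0,0,0,0],[0.08,0,0,0,0,0,0],[0.08,0,0,-0.02,0,0,0],[0.08,0,0,-0.05,0,0,0],[0.08,0,0,-0.05,0,0,0],[0.08,0.018,0.059,0,0,0,0],[0.08,0.018,0.059,0,0,0,0],[0.08,0.018,0.059,0,0,0,0],[0.08,0.018,0.059,0,0,0,0],[0.08,0.018,0.059,0,0,0,0],[0.08,0.018,0.059,0,0,0,0]]'
python3 -m handwheel '[[0.08,0,0,0,0,0,0],[0.08,0,0,0,0,0,0]]'
python3 - <<'E'
from h import *
from meas import blob
for n in('top','scene'):
    im,d=grab(n,n+'2')
    m,p=blob(n,im,d,(.432,.1015),.04,.06,.09);print(n,'jar',cv2.minEnclosingCircle(p[:,:2].astype(np.float32)),np.median(p[:,2]),np.ptp(p[:,2]))
E
python3 d.py 0.541 -0.257 0.013
```

```text
time: 5.52
position: [0.4316, 0.1016, 0.0461]
tool_rot: [3.14, -0.001, 0.0]
ft_force: [-3.0, -2.2, 7.6]
grip_width: 0.604
grip_force: 25.0
time: 7.02
position: [0.5396, -0.2541, 0.1653]
tool_rot: [3.141, -0.001, 0.0]
ft_force: [1.3, 0.1, -0.0]
grip_width: 0.917
grip_force: 0.0
time: 7.28
position: [0.539, -0.2512, 0.1649]
tool_rot: [-3.14, 0.0, 0.001]
ft_force: [-0.9, -0.4, -0.0]
grip_width: 0.919
grip_force: 0.0
top jar ((0.4347182512283325, 0.10284886509180069), 0.026356665417551994) 0.07505996000724205 0.02120995356456548
scene jar ((0.4385215938091278, 0.0981711745262146), 0.029528949409723282) 0.07252095331277054 0.021236045947133644
t 7.38 pos [ 0.5394 -0.25    0.1656] yaw 0.12 z [-0.     0.001 -1.   ] w 79.9 F 0.0 ft [-0.2 -0.5 -0.6]
tool shift [0.0016 0.0071 0.1526]
```

Jar seated (top 75 mm, 3 mm off centre). Now the tin.

```bash
python3 -m handwheel '[[0.08,0.002,0.006,0.06,0,0,0],[0.08,0,0,0.055,0,0,0],[0.08,0,0,0.03,0,0,0],[0.08,0,0,0.006,0,0,0],[0.08,0,0,0,0,0,0],[0.08,0,0,0,0,0,0]]'
python3 d.py 0.541 -0.257 0.013
```

```text
time: 8.12
position: [0.5427, -0.2584, 0.0167]
tool_rot: [3.14, -0.0, 0.005]
ft_force: [0.1, -0.4, 0.0]
grip_width: 0.92
grip_force: 0.0
t 8.12 pos [ 0.5427 -0.2584  0.0167] yaw -0.0 z [ 0.003 -0.002 -1.   ] w 80.0 F 0.0 ft [ 0.1 -0.4  0. ]
tool shift [-0.0017 -0.0015  0.0037]
```

```bash
python3 -m handwheel '[[0.08,-0.001,0,0.003,0,0,0],[0.08,0,0,0,0,0,0],[0.04,0,0,0,0,0,0],[0.04,0,0,0,0,0,0],[0.04,0,0,0,0,0,0],[0.04,0,0,0,0,0,0],[0.04,0,0,0,0,0,0]]'
python3 d.py 
python3 -m handwheel '[[0.04,0,0,-0.05,0,0,0],[0.04,0,0,-0.06,0,0,0],[0.04,-0.006,-0.059,0,0,0,0],[0.04,-0.006,-0.059,0,0,0,0],[0.04,-0.006,-0.059,0,0,0,0],[0.04,-0.006,-0.059,0,0,0,0],[0.04,-0.006,-0.059,0,0,0,0],[0.04,-0.004,-0.059,0,0,0,0],[0.04,0,0,0,0,0,0],[0.04,0,0,0,0,0,0]]'
python3 d.py 0.507 0.099 0.018
```

```text
time: 9.0
position: [0.5402, -0.2582, 0.0115]
tool_rot: [3.142, -0.001, -0.0]
ft_force: [-0.6, -1.4, 0.3]
grip_width: 0.64
grip_force: 25.0
t 9.0 pos [ 0.5402 -0.2582  0.0115] yaw -0.03 z [-0. -0. -1.] w 55.6 F 25.0 ft [-0.6 -1.4  0.3]
time: 10.25
position: [0.5061, 0.0955, 0.1213]
tool_rot: [3.141, 0.0, -0.001]
ft_force: [0.7, -0.7, -1.2]
grip_width: 0.637
grip_force: 25.0
t 10.25 pos [0.5061 0.0955 0.1213] yaw 0.01 z [-0.    -0.001 -1.   ] w 55.5 F 25.0 ft [ 0.7 -0.7 -1.2]
tool shift [ 0.0009 -0.0036  0.1033]
```

```bash
python3 -m handwheel '[[0.04,0.001,-0.003,0.05,0,0,0],[0.04,0,0,0.035,0,0,0],[0.04,0,0,0.01,0,0,0],[0.04,0,0,0.004,0,0,0],[0.04,0,0,0.002,0,0,0],[0.04,0,0,0,0,0,0]]'
python3 -m handwheel '[[0.04,0,0,0.002,0,0,0],[0.04,0,0,0.002,0,0,0],[0.04,0,0,0,0,0,0]]'
```

```text
time: 11.0
position: [0.5083, 0.0988, 0.0216]
tool_rot: [3.141, -0.001, 0.003]
ft_force: [0.3, -0.5, -1.9]
grip_width: 0.637
grip_force: 25.0
time: 11.38
position: [0.5072, 0.0989, 0.0164]
tool_rot: [3.141, -0.001, -0.0]
ft_force: [-0.8, -0.6, -1.2]
grip_width: 0.64
grip_force: 25.0
```

```bash
python3 -m handwheel '[[0.04,0,0,0.0015,0,0,0],[0.04,0,0,0,0,0,0]]'
python3 -m handwheel '[[0.08,0,0,0,0,0,0],[0.08,0,0,0,0,0,0],[0.08,0,0,0,0,0,0],[0.08,0,0,-0.02,0,0,0],[0.08,0,0,-0.05,0,0,0],[0.08,0,0,-0.05,0,0,0],[0.08,-0.023,0.057,0,0,0,0],[0.08,-0.023,0.057,0,0,0,0],[0.08,-0.023,0.057,0,0,0,0],[0.08,0,0,0,0,0,0],[0.08,0,0,0,0,0,0]]'
python3 - <<'E'
from h import *
from meas import blob
for n in('top','scene'):
    im,d=grab(n,n+'3')
    m,p=blob(n,im,d,(.507,.099),.034,.019,.04);print(n,'tin',cv2.minEnclosingCircle(p[:,:2].astype(np.float32)),p.mean(0))
E
python3 d.py 0.4375 -0.071 0.031
```

```text
time: 11.62
position: [0.5075, 0.0989, 0.0155]
tool_rot: [3.141, -0.001, 0.0]
ft_force: [-1.7, -0.2, 4.1]
grip_width: 0.635
grip_force: 25.0
time: 13.0
position: [0.4385, -0.0717, 0.1352]
tool_rot: [-3.141, 0.001, -0.001]
ft_force: [-0.2, 0.1, -0.1]
grip_width: 0.921
grip_force: 0.0
top tin ((0.5093666911125183, 0.10025262832641602), 0.028195684775710106) [0.5092129  0.10018499 0.02885233]
scene tin ((0.5072904825210571, 0.09680987894535065), 0.031033774837851524) [0.50739175 0.09496218 0.02598377]
t 13.1 pos [ 0.4388 -0.0707  0.1351] yaw 0.11 z [ 0.  0. -1.] w 79.9 F 0.0 ft [-0.4  0.4  0.7]
tool shift [-0.0013  0.0004  0.1041]
```

```bash
python3 -m handwheel '[[0.05,-0.001,0,0.04,0,0,0],[0.05,0,0,0.03,0,0,0],[0.05,0,0,0.02,0,0,0],[0.05,0,0,0.013,0,0,0],[0.05,0,0,0,0,0,0],[0.05,0,0,0,0,0,0]]'
python3 d.py 0.4375 -0.071 0.031
```

```text
time: 13.85
position: [0.4382, -0.0719, 0.0328]
tool_rot: [3.141, 0.0, 0.002]
ft_force: [0.8, -0.3, 0.3]
grip_width: 0.579
grip_force: 0.0
t 13.85 pos [ 0.4382 -0.0719  0.0328] yaw 0.01 z [ 0.001 -0.    -1.   ] w 50.4 F 0.0 ft [ 0.8 -0.3  0.3]
tool shift [-0.0007 -0.0009  0.0018]
```

```bash
python3 -m handwheel '[[0.01,0,0,0.001,0,0,0],[0.01,0,0,0,0,0,0],[0.01,0,0,0,0,0,0],[0.01,0,0,0,0,0,0],[0.01,0,0,0,0,0,0],[0.01,0,0,-0.03,0,0,0],[0.01,0,0,-0.05,0,0,0],[0.01,0,0,-0.05,0,0,0]]' 35
python3 -m handwheel '[[0.01,0,-0.06,0,0,0,0],[0.01,0,-0.06,0,0,0,0],[0.01,0,-0.06,0,0,0,0],[0.01,0,-0.06,0,0,0,0],[0.01,0,-0.06,0,0,0,0],[0.01,0,-0.06,0,0,0,0],[0.01,0,-0.06,0,0,0,0],[0.01,0,-0.06,0,0,0,0],[0.01,0,0,0,0,0,0],[0.01,0,0,0,0,0,0]]'
python3 d.py 0.4385 0.408 0.034
```

```text
time: 14.85
position: [0.4366, -0.0719, 0.1619]
tool_rot: [-3.141, 0.001, 0.002]
ft_force: [1.8, -0.9, -1.7]
grip_width: 0.302
grip_force: 35.0
time: 16.1
position: [0.4372, 0.4073, 0.16]
tool_rot: [3.14, 0.0, -0.002]
ft_force: [0.9, -0.8, -1.6]
grip_width: 0.302
grip_force: 35.0
t 16.1 pos [0.4372 0.4073 0.16  ] yaw 0.01 z [-0.001 -0.002 -1.   ] w 26.3 F 35.0 ft [ 0.9 -0.8 -1.6]
tool shift [ 0.0015 -0.0009  0.126 ]
```

```bash
python3 - <<'E'
from h import *
im,d=grab('scene','scene4'); q=proj('scene',(.437,.407,.16)).astype(int);print(q)
cv2.imwrite('pics/c6.png',cv2.resize(im[q[1]-45:q[1]+45,q[0]-60:q[0]+60],None,fx=6,fy=6,interpolation=cv2.INTER_CUBIC))
E
```

```text
[308 100]
```

View pics/c6.png

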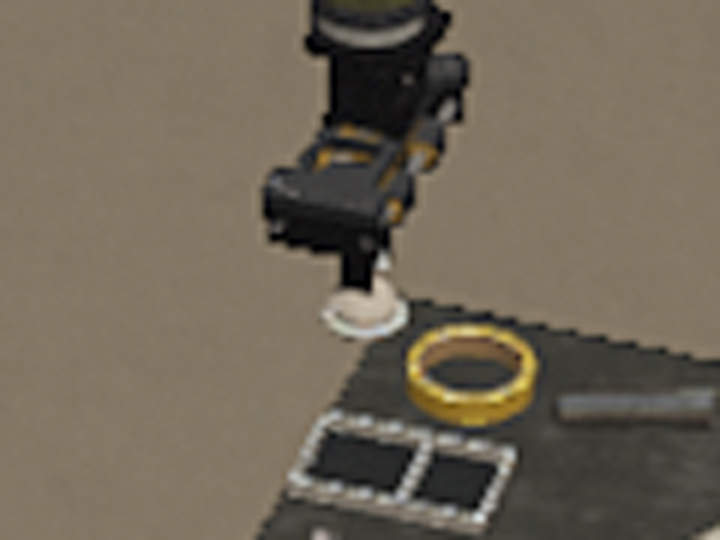

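```bash
python3 - <<'E'
from h import *
from meas import blob
for v in(306,312,316): print(ray('scene',248+365/6,55+v/6,.138).round(4))
A=np.load('scene4.npz')
m,p=blob('scene',0,A['d'],(.44,.407),.05,.11,.185);
for z in np.arange(.115,.185,.01):
    q=p[abs(p[:,2]-z)<.005]
    if len(q): print(z.round(3),len(q),q[:,0].min().round(4),q[:,0].max().round(4),q[:,1].min().round(4),q[:,1].max().round(4))
E
```

```text
[0.4401 0.4025 0.138 ]
[0.4422 0.3962 0.138 ]
[0.4436 0.392  0.138 ]
0.125 11 0.407 0.4593 0.3818 0.4279
0.135 47 0.4101 0.4623 0.3692 0.4108
0.145 29 0.4155 0.4576 0.3795 0.4175
0.155 18 0.424 0.4522 0.3845 0.4273
0.165 12 0.4268 0.4461 0.377 0.398
0.175 21 0.4267 0.4492 0.3798 0.4267
```

Reducer held upright and centred. Lowering.

```bash
python3 -m handwheel '[[0.01,0.001,-0.001,0.05,0,0,0],[0.01,0,0,0.04,0,0,0],[0.01,0,0,0.025,0,0,0],[0.01,0,0,0.006,0,0,0],[0.01,0,0,0,0,0,0]]'
python3 -m handwheel '[[0.01,0,0,0.002,0,0,0],[0.01,0,0,0.002,0,0,0],[0.01,0,0,0,0,0,0]]'
```

```text
time: 16.77
position: [0.4395, 0.408, 0.0407]
tool_rot: [3.141, -0.004, 0.002]
ft_force: [-0.7, 0.0, -1.6]
grip_width: 0.301
grip_force: 35.0
time: 17.15
position: [0.4387, 0.409, 0.0363]
tool_rot: [-3.142, 0.001, -0.001]
ft_force: [0.5, 0.2, -1.3]
grip_width: 0.298
grip_force: 35.0
```

```bash
python3 -m handwheel '[[0.01,0,0,0.0015,0,0,0],[0.01,0,0,0,0,0,0]]'
python3 -m handwheel '[[0.01,0,0,0.0015,0,0,0],[0.01,0,0,0,0,0,0]]'
```

```text
time: 17.4
position: [0.4385, 0.4089, 0.0345]
tool_rot: [3.142, -0.001, -0.0]
ft_force: [-0.4, 0.1, -1.3]
grip_width: 0.297
grip_force: 35.0
time: 17.65
position: [0.4385, 0.4092, 0.0342]
tool_rot: [3.141, -0.0, 0.001]
ft_force: [-1.5, -2.5, 6.5]
grip_width: 0.297
grip_force: 35.0
```

```bash
python3 -m handwheel '[[0.05,0,0,0,0,0,0],[0.05,0,0,0,0,0,0],[0.05,0,0,0,0,0,0],[0.05,0,0,-0.02,0,0,0],[0.06,0,0,-0.05,0,0,0],[0.06,0,0,-0.06,0,0,0]]'
python3 -m handwheel '[[0.07,0.02,0.058,0,0,0,0],[0.07,0.02,0.058,0,0,0,0],[0.07,0.02,0.058,0,0,0,0],[0.07,0.02,0.058,0,0,0,0],[0.07,0.02,0.058,0,0,0,0],[0.07,0.02,0.058,0,0,0,0],[0.07,0.02,0.058,0,0,0,0],[0.07,0.02,0.058,0,0,0,0],[0.07,0.02,0.058,0,0,0,0],[0.07,0.02,0.058,0,0,0,0],[0.07,0.02,0.058,0,0,0,0],[0.07,0,0,0,0,0,0]]'
python3 - <<'E'
from h import *
from meas import blob
for n in('top','scene'):
    im,d=grab(n,n+'5')
    m,p=blob(n,im,d,(.4385,.408),.04,.038,.06);print(n,'red',cv2.minEnclosingCircle(p[:,:2].astype(np.float32)),p.mean(0))
E
python3 d.py 0.6625 -0.2325 0.037
```

```text
time: 18.4
position: [0.438, 0.4086, 0.1648]
tool_rot: [3.141, -0.0, -0.002]
ft_force: [1.6, 0.3, -0.1]
grip_width: 0.669
grip_force: 0.0
time: 19.9
position: [0.6578, -0.2373, 0.1631]
tool_rot: [3.139, -0.016, 0.0]
ft_force: [-0.3, -0.2, -0.3]
grip_width: 0.806
grip_force: 0.0
top red ((0.438941091299057, 0.4106130003929138), 0.015282131731510162) [0.4392378  0.41115743 0.04834037]
scene red ((0.0, 0.0), 0.0) [nan nan nan]
t 20.0 pos [ 0.6583 -0.2294  0.1637] yaw -0.1 z [ 0.001  0.001 -1.   ] w 69.7 F 0.0 ft [1.3 0.5 0.1]
tool shift [0.0041 0.0033 0.1267]<stdin>:5: RuntimeWarning: Mean of empty slice.
  ret = um.true_divide(
```

```bash
python3 -m handwheel '[[0.07,0.004,0.003,0.05,0,0,0],[0.07,0,0,0.04,0,0,0],[0.07,0,0,0.025,0,0,0],[0.07,0,0,0.011,0,0,0],[0.07,0,0,0,0,0,0],[0.07,0,0,0,0,0,0]]'
python3 d.py 0.6625 -0.2325 0.037
```

```text
time: 20.75
position: [0.6634, -0.2319, 0.039]
tool_rot: [3.141, 0.0, 0.004]
ft_force: [-0.8, 0.1, 0.8]
grip_width: 0.805
grip_force: 0.0
t 20.75 pos [ 0.6634 -0.2319  0.039 ] yaw 0.01 z [ 0.003 -0.001 -1.   ] w 70.0 F 0.0 ft [-0.8  0.1  0.8]
tool shift [-0.0009  0.0006  0.002 ]
```

```bash
python3 -m handwheel '[[0.02,0,0,0.001,0,0,0],[0.02,0,0,0,0,0,0],[0.02,0,0,0,0,0,0],[0.02,0,0,0,0,0,0],[0.02,0,0,0,0,0,0],[0.02,0,0,0,0,0,0],[0.02,0,0,-0.03,0,0,0],[0.02,0,0,-0.05,0,0,0],[0.02,0,0,-0.05,0,0,0],[0.02,0,0,0,0,0,0]]'
python3 -m handwheel '[[0.02,-0.014,-0.058,0,0,0,0],[0.02,-0.014,-0.058,0,0,0,0],[0.02,-0.014,-0.058,0,0,0,0],[0.02,-0.014,-0.058,0,0,0,0],[0.02,-0.014,-0.058,0,0,0,0],[0.02,-0.014,-0.058,0,0,0,0],[0.02,-0.014,-0.058,0,0,0,0],[0.02,-0.014,-0.058,0,0,0,0],[0.02,-0.014,-0.058,0,0,0,0],[0.02,-0.014,-0.058,0,0,0,0],[0.02,-0.014,-0.058,0,0,0,0],[0.02,0,0,0,0,0,0]]'
python3 - <<'E'
from h import *
from meas import blob
s=ctrl.get_state();p0=s['position'];print(p0)
im,d=grab('scene','scene6');m,p=blob('scene',im,d,p0[:2],.045,.1,.25)
for z in np.arange(.1,.21,.01):
    q=p[abs(p[:,2]-z)<.005]
    if len(q): print(z.round(3),len(q),q[:,0].min().round(4),q[:,0].max().round(4),q[:,1].min().round(4))
E
python3 d.py 0.5045 0.409 0.041
```

```text
time: 22.0
position: [0.6651, -0.2323, 0.1715]
tool_rot: [3.139, -0.001, 0.013]
ft_force: [0.4, 0.7, -0.2]
grip_width: 0.41
grip_force: 34.6
time: 23.5
position: [0.5027, 0.4126, 0.1647]
tool_rot: [-3.138, -0.017, 0.007]
ft_force: [0.6, -0.1, -1.1]
grip_width: 0.413
grip_force: 34.8
[0.50265585 0.41261115 0.16467816]
0.13 20 0.4831 0.5194 0.3883
0.14 20 0.4897 0.5189 0.3867
0.15 20 0.4893 0.5154 0.3885
0.16 7 0.4933 0.5145 0.3887
0.17 17 0.4936 0.5159 0.379
0.18 13 0.4954 0.5197 0.3805
0.19 9 0.4939 0.52 0.3766
t 23.55 pos [0.5052 0.4088 0.1644] yaw 0.35 z [-0.003  0.    -1.   ] w 35.7 F 34.8 ft [ 0.2 -0.8 -1.7]
tool shift [-0.0003 -0.0002  0.1234]
```

```bash
python3 -m handwheel '[[0.02,0.001,0,0.05,0,0,0],[0.02,0,0,0.04,0,0,0],[0.02,0,0,0.022,0,0,0],[0.02,0,0,0.004,0,0,0],[0.02,0,0,0,0,0,0]]'
python3 -m handwheel '[[0.02,0,0,0.002,0,0,0],[0.02,0,0,0.002,0,0,0],[0.02,0,0,0,0,0,0]]'
```

```text
time: 24.18
position: [0.5103, 0.4061, 0.0509]
tool_rot: [-3.141, 0.001, -0.002]
ft_force: [0.3, 0.4, -1.2]
grip_width: 0.408
grip_force: 35.1
time: 24.55
position: [0.5099, 0.407, 0.0489]
tool_rot: [-3.14, 0.0, -0.003]
ft_force: [-2.6, -1.5, 8.9]
grip_width: 0.41
grip_force: 34.3
```

```bash
python3 -m handwheel '[[0.02,0,0,0.0015,0,0,0],[0.02,0,0,0,0,0,0]]'
```

```text
time: 24.8
position: [0.5097, 0.4074, 0.0485]
tool_rot: [-3.14, -0.0, -0.004]
ft_force: [-4.6, -2.7, 14.3]
grip_width: 0.415
grip_force: 33.9
```

Contact came 7 mm early, so I'm looking before letting go.

```bash
python3 - <<'E'
from h import *
im,d=grab('scene','scene7'); q=proj('scene',(.505,.407,.03)).astype(int);print(q)
cv2.imwrite('pics/c7.png',cv2.resize(im[q[1]-40:q[1]+25,q[0]-40:q[0]+40],None,fx=9,fy=9,interpolation=cv2.INTER_CUBIC))
for z in(.003,.014):
  for x in(.4775,.5315): print(x,z,((proj('scene',(x,.372,z))-q+[40,40])*9).round())
for x,z in((.51,.003),(.51,.011),(.51,.06),(.51,.066)): print('nip',x,z,((proj('scene',(x,.407,z))-q+[40,40])*9).round())
E
```

```text
[324 130]
0.4775 0.003 [279. 450.]
0.5315 0.003 [395. 476.]
0.4775 0.014 [279. 431.]
0.5315 0.014 [396. 456.]
nip 0.51 0.003 [372. 419.]
nip 0.51 0.011 [373. 405.]
nip 0.51 0.06 [376. 317.]
nip 0.51 0.066 [376. 306.]
```

View pics/c7.png

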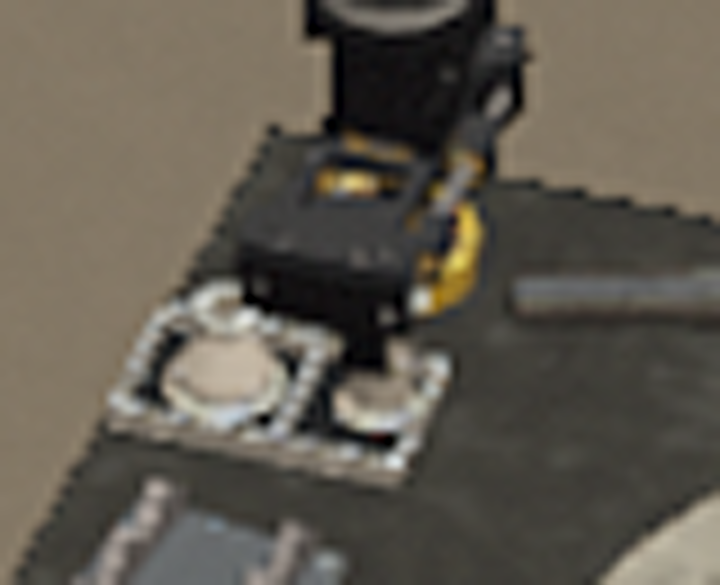

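The foot is inside the bay at (375,400) and looks to be on the floor, so the nipple probably slipped down in the pads. I'll shift 5 mm in −x for centring, set it down and release.

```bash
python3 -m handwheel '[[0.02,0,0,-0.004,0,0,0],[0.02,-0.005,0,0,0,0,0],[0.02,0,0,0,0,0,0],[0.02,0,0,0.002,0,0,0],[0.02,0,0,0.001,0,0,0],[0.02,0,0,0,0,0,0]]'
python3 d.py
```

```text
time: 25.6
position: [0.5044, 0.4057, 0.0451]
tool_rot: [3.141, -0.001, -0.001]
ft_force: [0.6, 0.1, -1.7]
grip_width: 0.412
grip_force: 35.3
t 25.6 pos [0.5044 0.4057 0.0451] yaw -0.04 z [-0. -0. -1.] w 35.8 F 35.3 ft [ 0.6  0.1 -1.7]
```

```bash
python3 -m handwheel '[[0.02,0,0,0.002,0,0,0],[0.02,0,0,0.001,0,0,0],[0.02,0,0,0,0,0,0]]'
python3 -m handwheel '[[0.02,0,0,0.001,0,0,0],[0.02,0,0,0.001,0,0,0],[0.02,0,0,0,0,0,0]]'
```

```text
time: 25.98
position: [0.5044, 0.4058, 0.0423]
tool_rot: [3.141, -0.001, -0.0]
ft_force: [0.2, -0.2, -1.4]
grip_width: 0.408
grip_force: 35.3
time: 26.35
position: [0.5044, 0.4058, 0.0404]
tool_rot: [3.141, -0.001, -0.0]
ft_force: [1.1, 0.4, -1.1]
grip_width: 0.41
grip_force: 35.3
```

```bash
python3 -m handwheel '[[0.02,0,0,0.001,0,0,0],[0.02,0,0,0.001,0,0,0],[0.02,0,0,0,0,0,0]]'
python3 -m handwheel '[[0.02,0,0,0.001,0,0,0],[0.02,0,0,0,0,0,0]]'
```

```text
time: 26.72
position: [0.505, 0.406, 0.039]
tool_rot: [-3.141, 0.001, -0.001]
ft_force: [-0.7, -1.3, 2.2]
grip_width: 0.411
grip_force: 34.9
time: 26.98
position: [0.5055, 0.406, 0.0389]
tool_rot: [-3.141, 0.001, -0.003]
ft_force: [0.2, -2.3, 7.3]
grip_width: 0.41
grip_force: 34.5
```

```bash
python3 -m handwheel '[[0.06,0,0,0,0,0,0],[0.06,0,0,0,0,0,0],[0.06,0,0,0,0,0,0],[0.06,0,0,-0.02,0,0,0],[0.06,0,0,-0.05,0,0,0],[0.06,0,0,-0.06,0,0,0],[0.087,0,0.05,-0.03,0,0,0]]'
python3 -m handwheel '[[0.087,-0.005,0.058,0,0,0,0],[0.087,-0.005,0.058,0,0,0,0],[0.087,-0.005,0.058,0,0,0,0],[0.087,-0.005,0.058,0,0,0,0],[0.087,-0.005,0.058,0,0,0,0],[0.087,-0.005,0.058,0,0,0,0],[0.087,-0.005,0.058,0,0,0,0],[0.087,-0.005,0.058,0,0,0,0],[0.087,0,0.05,0,0,0,0],[0.087,0,0.05,0,0,0,0],[0.087,0,0,0,0,0,0]]'
python3 - <<'E'
from h import *
from meas import blob
for n in('top','scene'):
    im,d=grab(n,n+'8')
    for nm,c,z0,z1 in(('nip',(.505,.408),.054,.08),('nipfoot',(.505,.408),.007,.08),('red',(.4385,.408),.038,.06)):
        m,p=blob(n,im,d,c,.034 if nm!='nipfoot' else .025,z0,z1)
        if len(p):print(n,nm,cv2.minEnclosingCircle(p[:,:2].astype(np.float32)),p.mean(0),len(p))
    m,p=blob(n,im,d,(.44,-.365),.056,.012,.034);p=p[p[:,1]>-.395]
    if len(p): print(n,'tube',cv2.minAreaRect(p[:,:2].astype(np.float32)),p.mean(0))
E
python3 d.py
```

```text
time: 27.85
position: [0.5034, 0.3614, 0.2031]
tool_rot: [-3.134, -0.011, -0.007]
ft_force: [2.1, 0.0, -0.4]
grip_width: 0.743
grip_force: 0.0
time: 29.22
position: [0.4635, -0.2124, 0.1985]
tool_rot: [3.14, -0.011, 0.001]
ft_force: [-0.5, 1.0, -0.0]
grip_width: 1.005
grip_force: 0.0
top nip ((0.5068208575248718, 0.4050251245498657), 0.02020573988556862) [0.50726639 0.40597262 0.06355889] 117
top nipfoot ((0.5042885541915894, 0.4045097529888153), 0.02469986118376255) [0.50645374 0.40466673 0.04077191] 251
top red ((0.4388611614704132, 0.4104016125202179), 0.015170585364103317) [0.43923947 0.41111726 0.04845691] 78
scene nip ((0.5065298676490784, 0.4000278115272522), 0.021767470985651016) [0.50491844 0.40192818 0.06036693] 45
scene nipfoot ((0.5068953633308411, 0.40382540225982666), 0.022747045382857323) [0.50746028 0.39901069 0.03994794] 123
scene red ((0.43621695041656494, 0.40548667311668396), 0.020821601152420044) [0.43558505 0.40748381 0.04515753] 29
scene tube ((0.40029075741767883, -0.37119579315185547), (0.02745932899415493, 0.02272813953459263), 1.557028889656067) [ 0.40097584 -0.37340148  0.02159988]
t 29.32 pos [ 0.4646 -0.2075  0.1984] yaw -0.03 z [ 0.001  0.    -1.   ] w 87.0 F 0.0 ft [1.1 0.9 0. ]
```

All four are placed, with margins of at least 3 mm. Now the tube. I'll turn the hand 90° and lean it 20° so one finger reaches behind the tube's near end, clear of the cable and cabinet, then roll the tube into the open.

```bash
python3 -m handwheel '[[0.087,0,0,0,0,0,-10],[0.087,0,0,0,0,0,-10],[0.087,0,0,0,0,0,-10],[0.087,0,0,0,0,0,-10],[0.087,0,0,0,0,0,-10],[0.087,0,0,0,0,0,-10],[0.087,0,0,0,0,0,-10],[0.087,0,0,0,0,0,-10],[0.087,0,0,0,0,0,-10],[0.087,0,0,0,0,-10,0],[0.087,0,0,0,0,-10,0],[0.087,0,0,0,0,0,0]]'
python3 d.py 0.358 -0.3555 0.118
```

```text
time: 30.82
position: [0.4654, -0.2021, 0.1977]
tool_rot: [2.02, 2.042, -0.357]
ft_force: [0.1, -0.7, -0.6]
grip_width: 0.997
grip_force: 0.0
t 30.82 pos [ 0.4654 -0.2021  0.1977] yaw 90.62 z [ 0.004 -0.343 -0.94 ] w 86.7 F 0.0 ft [ 0.1 -0.7 -0.6]
tool shift [-0.1158 -0.109   0.127 ]
```

```bash
python3 -m handwheel '[[0.087,0,-0.036,0,0,0,0],[0.087,0,-0.036,0,0,0,0],[0.087,0,-0.037,0,0,0,0],[0.087,-0.04,0,0.04,0,0,0],[0.087,-0.04,0,0.04,0,0,0],[0.087,-0.035,0,0.035,0,0,0],[0.087,0,0,0,0,0,0],[0.087,0,0,0,0,0,0],[0.087,0,0,0,0,0,0]]'
python3 d.py 0.358 -0.3555 0.118; python3 d.py 0.358 -0.3955 0.008
```

```text
time: 31.95
position: [0.3561, -0.3546, 0.1297]
tool_rot: [2.029, 2.032, -0.357]
ft_force: [0.8, -0.6, -0.3]
grip_width: 1.001
grip_force: 0.0
t 31.95 pos [ 0.3561 -0.3546  0.1297] yaw 90.05 z [ 0.002 -0.343 -0.939] w 87.1 F 0.0 ft [ 0.8 -0.6 -0.3]
tool shift [0.0032 0.0019 0.0113]
t 31.95 pos [ 0.3561 -0.3546  0.1297] yaw 90.05 z [ 0.002 -0.343 -0.939] w 87.1 F 0.0 ft [ 0.8 -0.6 -0.3]
tool shift [0.0033 0.0017 0.1284]
```

```bash
python3 -m handwheel '[[0.087,0.003,0.002,0.04,0,0,0],[0.087,0,0,0.04,0,0,0],[0.087,0,0,0.02,0,0,0],[0.087,0,0,0,0,0,0]]'
python3 -m handwheel '[[0.087,0,0,0.01,0,0,0],[0.087,0,0,0.01,0,0,0],[0.087,0,0,0.006,0,0,0],[0.087,0,0,0,0,0,0]]'
python3 d.py 0.358 -0.3955 0.008
python3 - <<'E'
from h import *
im,d=grab('top','top9'); cv2.imwrite('pics/c8.png',cv2.resize(im[200:310,400:520],None,fx=5,fy=5,interpolation=cv2.INTER_CUBIC))
E
```

```text
time: 32.45
position: [0.3567, -0.3858, 0.033]
tool_rot: [2.033, 2.034, -0.358]
ft_force: [-0.3, 0.3, -0.3]
grip_width: 0.998
grip_force: 0.0
time: 32.95
position: [0.3568, -0.3957, 0.009]
tool_rot: [2.033, 2.032, -0.359]
ft_force: [0.5, -0.2, -0.1]
grip_width: 1.003
grip_force: 0.0
t 32.95 pos [ 0.3568 -0.3957  0.009 ] yaw 89.97 z [-0.001 -0.342 -0.94 ] w 87.3 F 0.0 ft [ 0.5 -0.2 -0.1]
tool shift [0.0005 0.0012 0.0009]
```

View pics/c8.png

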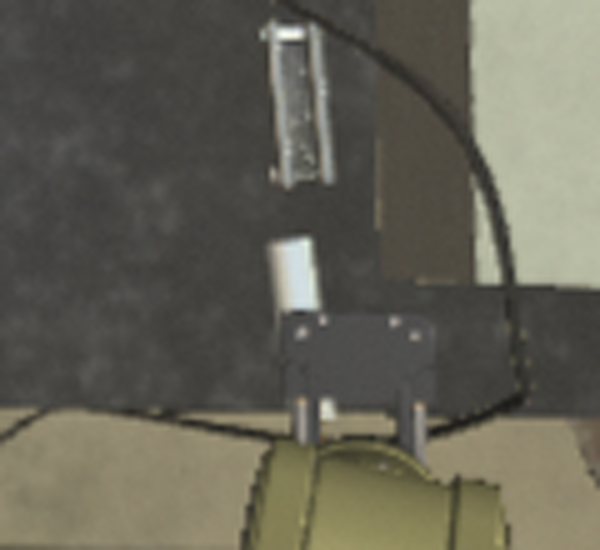

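The hand is in place behind the tube's near end: the body is at crop (360,355), the tube shows at (295,275), and there's no contact with the cable. Pushing in +y slowly.

```bash
python3 -m handwheel '[[0.087,0.0038,0,-0.0014,0,0,0],[0.087,0.0038,0,-0.0014,0,0,0],[0.087,0.0038,0,-0.0014,0,0,0],[0.087,0.0038,0,-0.0014,0,0,0],[0.087,0.0038,0,-0.0014,0,0,0],[0.087,0.0038,0,-0.0014,0,0,0],[0.087,0.0038,0,-0.0014,0,0,0],[0.087,0.0038,0,-0.0014,0,0,0]]'
python3 - <<'E'
from h import *
from meas import blob
im,d=grab('top','top10')
m,p=blob('top',im,d,(.45,-.34),.08,.012,.034);p=p[(p[:,0]>.43)&(p[:,0]<.5)]
for a in(.43,.45,.47,.485):
    q=p[abs(p[:,0]-a)<.008]; print(a,q[:,1].min(),q[:,1].max(),q[:,0].max())
E
python3 d.py
```

```text
time: 34.0
position: [0.3571, -0.363, 0.0095]
tool_rot: [2.032, 2.031, -0.358]
ft_force: [0.1, -2.0, 0.6]
grip_width: 0.998
grip_force: 0.8
t 34.05 pos [ 0.3571 -0.3624  0.0093] yaw 90.01 z [-0.    -0.342 -0.94 ] w 86.9 F 0.0 ft [-0.2  1.   0.4]Traceback (most recent call last):
  File "<stdin>", line 6, in <module>
    return umr_minimum(a, axis, None, out, keepdims, initial, where)
ValueError: zero-size array to reduction operation minimum which has no identity
```

```bash
cat > tb.py <<'E'
from h import *
import sys
im,d=grab('top',sys.argv[1]);P=pts('top',d)
m=(d>0)&(P[...,2]>.010)&(P[...,2]<.034)&(P[...,0]>.37)&(P[...,0]<.5)&(P[...,1]<-.19)&(P[...,1]>-.395)&(im.min(2)>130)
n,l,st,ce=cv2.connectedComponentsWithStats(m.astype(np.uint8))
for i in range(1,n):
    if st[i,4]>25:
        p=P[l==i]; print('px',ce[i].round(),st[i,4],'rect',cv2.minAreaRect(p[:,:2].astype(np.float32)),'x',p[:,0].min().round(4),p[:,0].max().round(4))
E
python3 tb.py top11
```

```text
px [448. 255.] 92 rect ((0.46839118003845215, -0.3263201415538788), (0.0345681793987751, 0.02438470721244812), 6.573666572570801) x 0.4521 0.4853
```

```bash
python3 tb.py top12; python3 -m handwheel '[[0.087,0.0038,0,-0.0014,0,0,0],[0.087,0.0038,0,-0.0014,0,0,0],[0.087,0.0038,0,-0.0014,0,0,0],[0.087,0.0038,0,-0.0014,0,0,0],[0.087,0.0038,0,-0.0014,0,0,0],[0.087,0.0038,0,-0.0014,0,0,0],[0.087,0.0038,0,-0.0014,0,0,0],[0.087,0.0038,0,-0.0014,0,0,0],[0.087,0.0028,0,-0.001,0,0,0],[0.087,0.0018,0,-0.0007,0,0,0],[0.087,0.001,0,-0.0003,0,0,0]]'
python3 tb.py top13
```

```text
px [447. 255.] 92 rect ((0.46840134263038635, -0.325143963098526), (0.034029118716716766, 0.02137730084359646), 5.843367099761963) x 0.4519 0.4853
time: 35.52
position: [0.357, -0.3248, 0.0095]
tool_rot: [2.032, 2.031, -0.359]
ft_force: [-0.4, -0.8, 0.9]
grip_width: 1.002
grip_force: 0.6
px [435. 255.] 75 rect ((0.46759429574012756, -0.29113081097602844), (0.027823541313409805, 0.021123619750142097), 4.38568639755249) x 0.4537 0.4817
px [439. 283.] 33 rect ((0.3913343548774719, -0.3020905554294586), (0.016568634659051895, 0.015399468131363392), 0.7150866389274597) x 0.383 0.3996
```

```bash
python3 -m handwheel '[[0.087,0.0038,0,-0.0014,0,0,0],[0.087,0.0038,0,-0.0014,0,0,0],[0.087,0.0028,0,-0.001,0,0,0],[0.087,0.0018,0,-0.0007,0,0,0],[0.087,-0.002,0,0,0,0,0],[0.087,0,0,-0.05,0,0,0],[0.087,0,0,-0.06,0,0,0],[0.087,0,0,-0.06,0,0,0],[0.087,0,0,0,0,10,0],[0.087,0,0,0,0,10,0]]'
python3 -m handwheel '[[0.06,0,0,0,0,0,10],[0.06,0,0,0,0,0,10],[0.06,0,0,0,0,0,10],[0.06,0,0,0,0,0,10],[0.06,0,0,0,0,0,10],[0.06,0,0,0,0,0,10],[0.06,0,0,0,0,0,10],[0.06,0,0,0,0,0,10],[0.06,0,0,0,0,0,2],[0.06,0.0,-0.05,0,0,0,0],[0.06,-0.02,-0.05,0,0,0,0],[0.06,0,0,0,0,0,0]]'
python3 tb.py top14;python3 d.py
```

```text
time: 36.83
position: [0.3584, -0.2554, 0.1723]
tool_rot: [2.218, 2.223, 0.007]
ft_force: [-0.1, -0.1, -0.3]
grip_width: 1.0
grip_force: 0.0
time: 38.33
position: [0.3222, -0.1573, 0.1698]
tool_rot: [3.132, 0.227, -0.002]
ft_force: [0.5, -0.8, 0.4]
grip_width: 0.685
grip_force: 0.0
px [432. 269.] 276 rect ((0.43042707443237305, -0.28189221024513245), (0.09799830615520477, 0.02375289425253868), 5.374919414520264) x 0.3823 0.4787
t 38.38 pos [ 0.3232 -0.159   0.1702] yaw 8.18 z [ 0.001 -0.002 -1.   ] w 60.0 F 0.0 ft [-0.1 -1.  -0.3]
```

```bash
python3 -m handwheel '[[0.06,0,0,0,0,0,2.7],[0.06,0.0315,0.0445,0,0,0,0],[0.06,0.0315,0.0445,0,0,0,0],[0.06,0.0315,0.0445,0,0,0,0],[0.06,0,0,0,0,0,0],[0.06,0,0,0,0,0,0]]'
python3 d.py 0.4305 -0.283 0.005
```

```text
time: 39.12
position: [0.4296, -0.284, 0.1692]
tool_rot: [-3.137, -0.144, 0.002]
ft_force: [-0.1, 1.0, 1.0]
grip_width: 0.69
grip_force: 0.0
t 39.12 pos [ 0.4296 -0.284   0.1692] yaw 5.27 z [-0.001  0.002 -1.   ] w 60.0 F 0.0 ft [-0.1  1.   1. ]
tool shift [ 0.0012 -0.0007  0.1642]
```

```bash
python3 -m handwheel '[[0.06,0.001,-0.001,0.05,0,0,0],[0.06,0,0,0.05,0,0,0],[0.06,0,0,0.04,0,0,0],[0.06,0,0,0.018,0,0,0],[0.06,0,0,0,0,0,0],[0.06,0,0,0,0,0,0]]'
python3 d.py 0.4305 -0.283 0.005
```

```text
time: 39.88
position: [0.4321, -0.2834, 0.0139]
tool_rot: [3.136, 0.145, 0.004]
ft_force: [-0.7, -0.0, 0.6]
grip_width: 0.69
grip_force: 0.0
t 39.88 pos [ 0.4321 -0.2834  0.0139] yaw 5.28 z [ 0.003 -0.002 -1.   ] w 60.1 F 0.0 ft [-0.7 -0.   0.6]
tool shift [-0.0015 -0.0005  0.0089]
```

Lower 9 mm, grip, and check.

```bash
python3 -m handwheel '[[0.06,-0.001,0,0.006,0,0,0],[0.06,0,0,0.003,0,0,0],[0.06,0,0,0,0,0,0],[0.01,0,0,0,0,0,0],[0.01,0,0,0,0,0,0],[0.01,0,0,0,0,0,0],[0.01,0,0,0,0,0,0],[0.01,0,0,0,0,0,0],[0.01,0,0,0,0,0,0]]' 30
python3 d.py
python3 -m handwheel '[[0.01,0,0,-0.03,0,0,0],[0.01,0,0,-0.06,0,0,0],[0.01,0,0,-0.06,0,0,6],[0.01,0,0,0,0,0,6],[0.01,0,0,0,0,0,0]]'
python3 d.py 0.4725 0.244 0.15
```

```text
time: 41.0
position: [0.4298, -0.2828, 0.0031]
tool_rot: [3.138, 0.145, 0.0]
ft_force: [-0.2, -0.2, 0.3]
grip_width: 0.28
grip_force: 30.0
t 41.0 pos [ 0.4298 -0.2828  0.0031] yaw 5.27 z [ 0. -0. -1.] w 24.3 F 30.0 ft [-0.2 -0.2  0.3]
time: 41.62
position: [0.4296, -0.2827, 0.1533]
tool_rot: [3.136, -0.183, 0.0]
ft_force: [-0.0, -0.5, -2.2]
grip_width: 0.279
grip_force: 30.0
t 41.62 pos [ 0.4296 -0.2827  0.1533] yaw -6.67 z [ 0. -0. -1.] w 24.3 F 30.0 ft [-0.  -0.5 -2.2]
tool shift [-0.0185 -0.5281  0.0031]
```

```bash
python3 -m handwheel '[[0.01,-0.0023,-0.0586,0,0,0,0],[0.01,-0.0023,-0.0586,0,0,0,0],[0.01,-0.0023,-0.0586,0,0,0,0],[0.01,-0.0023,-0.0586,0,0,0,0],[0.01,-0.0023,-0.0586,0,0,0,0],[0.01,-0.0023,-0.0586,0,0,0,0],[0.01,-0.0023,-0.0586,0,0,0,0],[0.01,-0.0023,-0.0586,0,0,0,0],[0.01,-0.0023,-0.0586,0,0,0,0],[0.01,0,0,0,0,0,0],[0.01,0,0,0,0,0,0],[0.01,0,0,0,0,0,0]]'
python3 d.py 0.4705 0.2435 0.0245
```

```text
time: 43.12
position: [0.4711, 0.2414, 0.1523]
tool_rot: [3.134, -0.187, -0.002]
ft_force: [-0.8, -1.5, -1.3]
grip_width: 0.279
grip_force: 30.0
t 43.12 pos [0.4711 0.2414 0.1523] yaw -6.84 z [-0.001 -0.002 -1.   ] w 24.2 F 30.0 ft [-0.8 -1.5 -1.3]
tool shift [-0.0007 -0.0022  0.1278]
```

```bash
python3 -m handwheel '[[0.01,-0.001,-0.002,0.05,0,0,0],[0.01,0,0,0.04,0,0,0],[0.01,0,0,0.02,0,0,0],[0.01,0,0,0.006,0,0,0],[0.01,0,0,0,0,0,0],[0.01,0,0,0,0,0,0]]'
python3 d.py 0.4705 0.2435 0.0245
```

```text
time: 43.88
position: [0.4714, 0.2461, 0.0385]
tool_rot: [-3.135, 0.185, -0.004]
ft_force: [0.6, 1.0, -1.2]
grip_width: 0.277
grip_force: 30.0
t 43.88 pos [0.4714 0.2461 0.0385] yaw -6.74 z [ 0.003  0.001 -1.   ] w 24.1 F 30.0 ft [ 0.6  1.  -1.2]
tool shift [-0.0007  0.0027  0.014 ]
```

```bash
python3 -m handwheel '[[0.01,0,0,0.003,0,0,0],[0.01,0,0,0.002,0,0,0],[0.01,0,0,0,0,0,0]]'
```

```text
time: 44.25
position: [0.4702, 0.2455, 0.032]
tool_rot: [3.136, -0.184, -0.0]
ft_force: [-0.4, -0.5, -1.0]
grip_width: 0.278
grip_force: 30.0
```

```bash
python3 -m handwheel '[[0.01,0,0.0015,0.003,0,0,0],[0.01,0,0,0.002,0,0,0],[0.01,0,0,0,0,0,0]]'
python3 -m handwheel '[[0.01,0,0,0.001,0,0,0],[0.01,0,0,0.001,0,0,0],[0.01,0,0,0,0,0,0]]'
```

```text
time: 44.62
position: [0.4699, 0.244, 0.0268]
tool_rot: [3.136, -0.184, -0.001]
ft_force: [-0.0, 0.0, -2.0]
grip_width: 0.277
grip_force: 30.0
time: 45.0
position: [0.4703, 0.2437, 0.0255]
tool_rot: [3.135, -0.185, 0.0]
ft_force: [-1.3, -2.2, 4.5]
grip_width: 0.277
grip_force: 30.0
```

```bash
python3 -m handwheel '[[0.035,0,0,0,0,0,0],[0.04,0,0,0,0,0,0],[0.045,0,0,0,0,0,0],[0.045,0,0,0,0,0,0],[0.045,0,0,-0.02,0,0,0],[0.045,0,0,-0.05,0,0,0],[0.045,0,0,-0.06,0,0,0],[0.045,0,0.06,-0.03,0,0,0],[0.045,0,0.06,0,0,0,0],[0.045,0,0.06,0,0,0,0],[0.045,0,0.06,0,0,0,0],[0.045,0,0.06,0,0,0,0]]'
python3 -m handwheel '[[0.045,0,0,0,0,0,0],[0.045,0,0,0,0,0,0],[0.045,0,0,0,0,0,0]]'
python3 - <<'E'
from h import *
from meas import blob
for n in('top','scene'):
    im,d=grab(n,n+'20')
    m,p=blob(n,im,d,(.472,.2445),.06,.036,.06);print(n,'tube',cv2.minAreaRect(p[:,:2].astype(np.float32)),np.percentile(p[:,2],[50,90]),len(p))
    for nm,c,r,z0,z1 in(('jar',(.432,.1015),.04,.06,.09),('tin',(.507,.099),.034,.019,.04),('nip',(.505,.408),.034,.054,.08),('red',(.4385,.408),.034,.038,.06)):
        m,p=blob(n,im,d,c,r,z0,z1); print(n,nm,cv2.minEnclosingCircle(p[:,:2].astype(np.float32)),p[:,2].mean())
im=np.load('top20.npz')['im'];cv2.imwrite('pics/c9.png',cv2.resize(im[205:290,150:330],None,fx=4.4,fy=4.4,interpolation=cv2.INTER_CUBIC))
E
```

```text
time: 46.5
position: [0.4355, -0.0513, 0.1848]
tool_rot: [3.135, -0.183, 0.005]
ft_force: [0.4, 0.5, -0.0]
grip_width: 0.52
grip_force: 0.0
time: 46.88
position: [0.4358, -0.0481, 0.1836]
tool_rot: [3.136, -0.179, 0.001]
ft_force: [0.1, -0.6, 0.5]
grip_width: 0.515
grip_force: 0.0
top tube ((0.47088736295700073, 0.2462870329618454), (0.09835565090179443, 0.06578872352838516), 18.269338607788086) [0.04463609 0.04846925] 330
top jar ((0.4345730245113373, 0.10295126587152481), 0.026468681171536446) 0.07513133979907345
top tin ((0.509164571762085, 0.1002705991268158), 0.028170252218842506) 0.028767389457614985
top nip ((0.5069714784622192, 0.40520456433296204), 0.020487483590841293) 0.06386159942736562
top red ((0.43863192200660706, 0.4104118347167969), 0.015816757455468178) 0.048349036252786234
scene tube ((0.4689284861087799, 0.23692144453525543), (0.031229771673679352, 0.10025130212306976), 83.34043884277344) [0.04223581 0.04722422] 123
scene jar ((0.43163904547691345, 0.0955938920378685), 0.03028825670480728) 0.07223403545638118
scene tin ((0.5052663087844849, 0.09572500735521317), 0.030242031440138817) 0.02649254202509416
scene nip ((0.5039615631103516, 0.3989654779434204), 0.021496541798114777) 0.06151345195100017
scene red ((0.4385824501514435, 0.41116631031036377), 0.0201877411454916) 0.04489269371113085
```

View pics/c9.png

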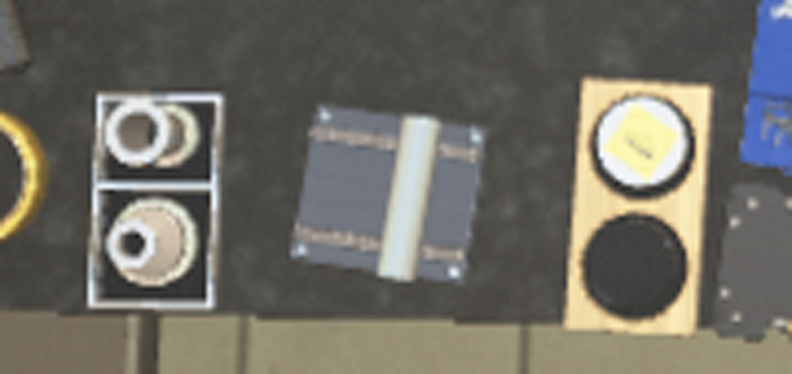

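The crop shows the tube (410,200) lying along the right-hand groove, square to the ribs. The nipple (150,130) and reducer (150,240) stand in their bays, the tin (643,145) and jar (633,265) are in the wells, and every height fits. Handing in.

```bash
python3 -c "
from bench import ctrl
print(ctrl.close_job())"
```

```text
the job is handed in; nothing more can be done
None
```

All five parts are in their places and released, by the final camera check, and I handed the job in at about 47 s of the 141 s limit; the hand-in returned no verdict.

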